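# Put away the capsule filler's change parts

## Robot

A 6-joint arm with a two-finger parallel gripper is mounted at the origin on the work surface. World frame = base frame: x ahead of the robot, y to its left, z up, the work surface at z = 0. Lengths are in m, angles in degrees, forces in N, time in s.
With the tool pointing down it reaches from about 0.25 to 0.725 m from the base axis. Payload 9.7 kg.
Tool frame: the origin (TCP) lies midway between the tips of the shut fingers; the grasp point (between the pads) lies 19 mm behind it; z points along the fingers, y is the line along which they close (so a half turn about z gives the same grasp; the last joint's range is limited). The gripper opens to 85 mm and grips with 20 to 120 N. Pads are 22 mm wide; open, the fingers measure 114 mm over their backs; the gripper's body (76 mm by 85 mm) begins 54 mm behind the grasp point. The pads swing forward as they close: fully open they stand 13 mm farther back than shut.
Start: joints at [0, 4.979, 10.078, 95.1, 0, 90], TCP at [0.55, -0, 0.231] pointing down, gripper open.
Joint ranges: [-179.16, 179.16], [-48.56, 103.87], [-65.8, 70.77], [-126.05, 130.52], [-82.76, 87.17], [-180, 180]. Speed limits (degrees/s): [127.2, 127.2, 147.25, 180, 180, 180].

## Interface

Orientations are given as [roll, pitch, yaw] about the fixed x, y, z axes, in that order (R = Rz(yaw) Ry(pitch) Rx(roll)).
In Python, from workcell import * gives the robot as it stands.
- The arm moves only by the tool servo_tool, never from a script. Its argument "moves" is a list of rows, each a list of 4 numbers: the shift along the world's x, y, z in normalised numbers (1 is 0.75 m), then the turn about the world's z in shares of pi rad (1.0 is pi rad). A call has 1 to 20 rows; each row is the pose to reach, as a shift and turn from the pose commanded when the call began; what a row does not reach only later rows make up. A row lasts 1/12 s, in which the tool goes at most 41.7 mm and 7.16 degrees, less where a joint would pass 70% of its speed; a pose out of reach is approached as far as the arm can. A shift or turn number past 1, either way, is cut back to 1. A call with a gripper value outside its range is refused whole. "claw" is the closure, from 0 (fully open) to 1 (shut), set as the call begins (left out, the last holds). The fingers move at their own pace and stop on an object; "force" is the grip in N (left out, the last holds). Time passes only in rows, so rows that repeat a pose let the fingers close. It gives the time, the measured TCP pose, the force, the opening and the grip force at its end, in the units of the state.
- get_obs(): the state, without advancing time (a new reading comes with each control period).
- camera(name): name is "scene" or "side" or "wrist"; returns the picture (384x512x3 uint8, red, green, blue); there is no depth.
- get_calibration(name): a dict with "fx", "fy", "cx", "cy" (pixels), "rvec" (rotation vector, rad) and "tvec" (3), from world to camera coordinates, as OpenCV has them; the wrist camera has in their place "tool_from_camera" (4x4, takes a point from camera to tool coordinates, whose origin is the TCP and whose axes are the flange's). Camera axes: x right, y down, z forward; pixel columns grow to the right and rows downward; lengths in m; the calibration is good to about 2 mm. A picture is of the moment at which its call begins: read the wrist's pose just before it. get_calibration takes no time and is no camera call.
- job_done(): hands the job in; it is judged then, once.
The state is a dict: "time": time; "q": joint angles; "qd": joint speeds; "joint_efforts": joint torques, N m; "ee_pos": TCP position; "tcp_rot": TCP orientation; "wrist_force": force on the tool from outside, world axes, zero at the start; "torque": the same for the moment, N m; "opening": finger opening in m; "grasp_force": force on a finger pad.
Only numpy, scipy, OpenCV 4.12 (cv2) and the standard library are available. Lean on these libraries where they do the work, as an engineer would, in place of code of your own. Each camera call takes 0.05 s, during which the arm holds its last target. There are 200 camera calls.

## Task

Put the loose change parts of the capsule filler away by kind: the two clamp dogs in the two-bay tray, one lying flat in each bay, the two domed nuts side by side in the round dish, standing dome up on its floor, and the tamping punch lying lengthwise in the plain long pan. Leave the small sample jar standing where it is.

Things in the scene. Friction and masses are not known exactly. Their poses are not given: they have to be found in the camera images.
- dog_a: bare aluminium clamp dog, a stepped block 62 long (own x) x 28 wide (own y); heel (x -31 to +3) 22 high with a dark dot on top, toe (x +3 to +31) 14 high. Origin: centre of the underside, z up. Starts flat on the table, toe roughly away from the robot. Grip across the 28 mm width, best 6 mm from the origin towards -x. About 0.09 kg. The two dogs are alike.
- dog_b: bare aluminium clamp dog, a stepped block 62 long (own x) x 28 wide (own y); heel (x -31 to +3) 22 high with a dark dot on top, toe (x +3 to +31) 14 high. Origin: centre of the underside, z up. Starts flat on the table, toe roughly away from the robot. Grip across the 28 mm width, best 6 mm from the origin towards -x. About 0.09 kg. The two dogs are alike.
- nut_a: stainless domed (acorn) nut, standing dome up: hexagon 36 across flats (41.6 across corners) and 22 high, then a dome up to 40. Origin: centre of the underside, z up; one pair of flats faces own +x and -x, the next pairs are turned by 60 deg. Grip the flats in the lowest 20 mm. About 0.18 kg. The two nuts are alike.
- nut_b: stainless domed (acorn) nut, standing dome up: hexagon 36 across flats (41.6 across corners) and 22 high, then a dome up to 40. Origin: centre of the underside, z up; one pair of flats faces own +x and -x, the next pairs are turned by 60 deg. Grip the flats in the lowest 20 mm. About 0.18 kg. The two nuts are alike.
- punch: steel tamping punch lying on the table, 90 long: 16 x 16 square shank from own x = -45 to +5, then a round pin of 8 diameter to x = +45. Origin on the axis, halfway along the 90 (8 above the table at the start); x points along it to the pin's tip. Grip across the shank's 16 mm width (own y), about 18 mm from the origin towards -x. About 0.12 kg.
- bay_tray: white plastic rectangular tray with two equal bays, fixed to the table: 90 (own x) x 180 (own y) outside, 18 high, walls, floor and divider 4 thick. The divider runs along own x at y = 0 and is as high as the walls; each bay is 82 (x) x 84 (y) inside, their centres at y = +44 and -44. Origin: centre of the underside.
- long_pan: white plastic plain rectangular pan without divider, fixed to the table: 85 (own x) x 150 (own y) outside, 18 high, walls and floor 4 thick. Inside 77 x 142, too narrow for the punch to lie across. Origin: centre of the underside.
- dish: white plastic round dish, fixed to the table: outside diameter 130 at the rim, 18 high, wall 3 and floor 4 thick; the flat floor inside is about 118 across. Origin: centre of the underside.
- jar: small closed amber jar with a white cap, 34 diameter, 45 high, standing among the parts: not to be moved. Origin: centre of the underside.
Mind the look-alikes: they are no part of the job. Leave any pink or red look-alike of the nut_b alone. What is shaped like the bay_tray but turquoise is not meant.

How it is judged:
By the outcome, as a careful person would: the job done as asked, in the order asked, and still so for the second after the job is handed in, with the robot touching nothing.
It also fails if it takes over 120 s, if anything falls off the work surface, if the arm or the gripper's body presses on something with over 40 N, if the wrist force passes 120 N, or if a joint passes its speed limit or range.

## Working session

There is one attempt and no reset: what is moved stays moved. The work goes in short steps, Python scripts to look and compute and a tool call to move; the robot and the scene stay as the last step left them, time stands still between calls to the robot, and variables do not carry over. Pictures are saved under pics/ and viewed, at most 14 in all, crops included, and the job is handed in when it is done.

Besides the shell and the picture viewer there is one more tool, called by a JSON object that holds its "api" and its "payload", one argument or row to a line. servo_tool: Moves the arm, as the interface text tells. Its arguments: {"type":"object","properties":{"moves":{"type":"array","items":{"type":"array","items":{"type":"number"}}},"claw":{"type":"number"},"force":{"type":"number"}},"required":["moves"]}

```bash
ls; mkdir -p pics; cat > h.py <<'E'
from workcell import *
import numpy as np, cv2
def cam(n):
    o=get_obs(); im=camera(n); k=get_calibration(n)
    K=np.array([[k['fx'],0,k['cx']],[0,k['fy'],k['cy']],[0,0,1.]])
    if n=='wrist':
        from scipy.spatial.transform import Rotation as Ro
        T=np.eye(4);T[:3,:3]=Ro.from_euler('xyz',o['tcp_rot'],degrees=True).as_matrix();T[:3,3]=o['ee_pos']
        W=T@np.array(k['tool_from_camera']); R=W[:3,:3].T; C=W[:3,3]
    else:
        R=cv2.Rodrigues(np.array(k['rvec'],float))[0]; C=-R.T@np.array(k['tvec'],float).ravel()
    return im,K,R,C
def ray(K,R,C,px,z):
    px=np.atleast_2d(np.array(px,float)); d=(R.T@np.linalg.inv(K)@np.c_[px,np.ones(len(px))].T).T
    return C+d*((z-C[2])/d[:,2])[:,None]
def proj(K,R,C,P):
    p=(K@R@(np.atleast_2d(P)-C).T).T; return p[:,:2]/p[:,2:]
def save(n,im): cv2.imwrite('pics/'+n,cv2.cvtColor(im,cv2.COLOR_RGB2BGR))
E
python3 - <<'E'
from h import *
print(get_obs())
for n in ('scene','side','wrist'):
    im,K,R,C=cam(n); np.savez('pics/'+n+'0.npz',im=im,K=K,R=R,C=C); save(n+'0.png',im); print(n,C,R[2],K[0,0])
E
```

```text
pics
{'time': 0.0, 'q': array([-1.44457116e-03,  5.01027836e+00,  1.00330014e+01,  9.50974089e+01,
        7.98110462e-04,  9.00015078e+01]), 'qd': array([-0.13937176,  0.04178263,  0.03825861, -0.11684377, -0.00440349,
        0.10667617]), 'joint_efforts': array([ 7.68234549e-04, -5.20392072e+01,  4.64802504e+01,  1.63646933e-02,
        2.23589603e-05, -6.77332673e-05]), 'ee_pos': array([ 5.49776855e-01, -9.89130986e-06,  2.30577925e-01]), 'tcp_rot': array([-1.79925314e+02, -7.96144374e-04,  8.99970466e+01]), 'wrist_force': array([ 0.04663855, -0.00587988,  0.39528628]), 'torque': array([-0.00363491,  0.03135146,  0.03731997]), 'grasp_force': 0.0, 'opening': 0.08551789545655018}
scene [0.97214553 0.38527507 0.68727685] [-0.58238351 -0.43337175 -0.68776331] 351.8384712010131
side [-0.01473001 -0.71647762  0.96832264] [ 0.3699049   0.57736371 -0.72788839] 479.7883674460464
wrist [0.55061643 0.0678028  0.37364449] [-0.00132121 -0.26521113 -0.96418946] 271.089828808425
```

View pics/scene0.png

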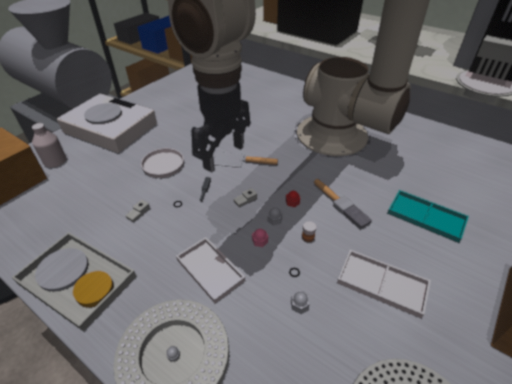

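View pics/side0.png

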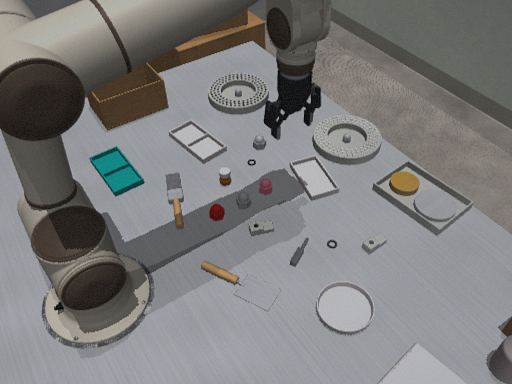

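View pics/wrist0.png

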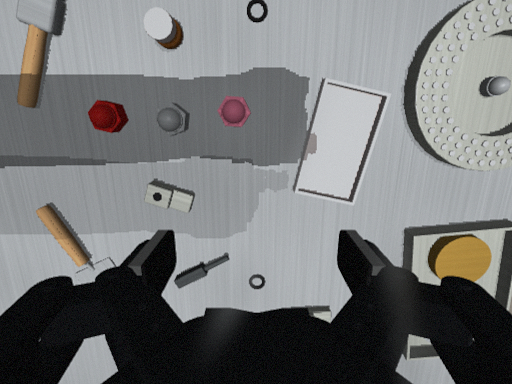

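The scene shows these items (scene px / side px):
- **Nuts:** steel nuts at (275,215)/(243,200) and (300,299)/(260,142). The red (293,198) and pink (260,236) ones are look-alikes.
- **Dogs:** (245,198) and (138,211).
- **Punch:** (205,188).
- **Containers:** white bay tray (384,282), with a turquoise decoy at (428,215), plus the long pan (210,268) and the dish (163,163).
- **Jar:** (309,232).

Next I'll get rough positions.

```bash
python3 - <<'E'
from h import *
S={n:np.load(f'pics/{n}0.npz') for n in('scene','side','wrist')}
g=lambda n:[S[n][k] for k in 'KRC']
d=dict(nutF=((275,219),(243,204),.015),nut2=((300,303),(260,146),.015),red=((293,200),(217,213),.015),pink=((260,239),(266,188),.015),jar=((309,232),(225,177),.022),dogF=((245,199),(262,228),.015),dog2=((138,211),(374,243),.015),punch=((205,188),(300,252),.008),tray=((384,282),(197,140),.01),pan=((210,268),(314,177),.01),dish=((163,163),(345,307),.01),ring=((294,272),(251,162),0))
for k,(a,b,z) in d.items(): print(k,ray(*g('scene'),a,z)[0,:2].round(3),ray(*g('side'),b,z)[0,:2].round(3))
im=np.concatenate([cv2.resize(S['scene']['im'][170:320,120:320],None,fx=2.5,fy=2.5,interpolation=cv2.INTER_CUBIC),cv2.resize(S['side']['im'][120:270,200:400],None,fx=2.5,fy=2.5,interpolation=cv2.INTER_CUBIC)][:1])
save('crop.png',cv2.resize(S['scene']['im'][170:320,120:320],None,fx=4,fy=4,interpolation=cv2.INTER_CUBIC))
E
```

```text
nutF [0.451 0.067] [0.431 0.047]
nut2 [0.616 0.24 ] [0.604 0.222]
red [0.365 0.068] [0.357 0.059]
pink [0.527 0.074] [0.517 0.062]
jar [0.443 0.162] [0.442 0.159]
dogF [ 0.438 -0.04 ] [ 0.427 -0.052]
dog2 [ 0.639 -0.241] [ 0.631 -0.25 ]
punch [ 0.463 -0.163] [ 0.464 -0.165]
tray [0.462 0.362] [0.461 0.362]
pan [0.659 0.028] [0.658 0.025]
dish [ 0.456 -0.343] [ 0.454 -0.347]
ring [0.55  0.186] [0.55  0.191]
```

View pics/crop.png

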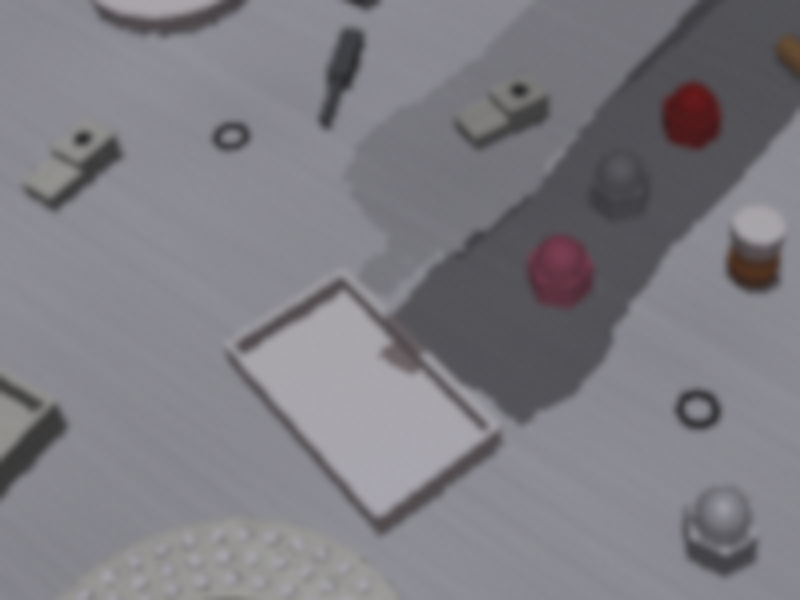

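Enlarged, the two grey steel nuts are at scene (275,216) and (300,301). The red and pink ones are clearly different and stay put. Turning the wrist for grips across y and surveying.

The rows are not in the units I measure in: shifts go in shares of 0.75 m and turns go in shares of pi rad. I convert before sending: -5 cm / 75 = -0.0667, 2 cm / 75 = 0.0267, 1.571 rad / 3.1416 = 0.5001.

{"api": "servo_tool", "payload": {
  "moves": [
    [-0.0667,-0.0667,0.0267,0.5001],
    [-0.0667,-0.0667,0.0267,0.5001],
    [-0.0667,-0.0667,0.0267,0.5001],
    [-0.0667,-0.0667,0.0267,0.5001],
    [-0.0667,-0.0667,0.0267,0.5001],
    [-0.0667,-0.0667,0.0267,0.5001],
    [-0.0667,-0.0667,0.0267,0.5001],
    [-0.0667,-0.0667,0.0267,0.5001],
    [-0.0667,-0.0667,0.0267,0.5001],
    [-0.0667,-0.0667,0.0267,0.5001],
    [-0.0667,-0.0667,0.0267,0.5001],
    [-0.0667,-0.0667,0.0267,0.5001],
    [-0.0667,-0.0667,0.0267,0.5001],
    [-0.0667,-0.0667,0.0267,0.5001],
    [-0.0667,-0.0667,0.0267,0.5001]
  ]
}}

```text
time: 1.4
ee_pos: [0.4999, -0.05, 0.2511]
tcp_rot: [180.0, -0.0, 179.9]
wrist_force: [0.5, -0.5, 0.2]
opening: 0.0853
grasp_force: 0.0
```

```bash
python3 - <<'E'
from h import *
im,K,R,C=cam('wrist'); np.savez('pics/w1.npz',im=im,K=K,R=R,C=C); save('w1.png',cv2.resize(im,(800,600),interpolation=cv2.INTER_CUBIC)); o=get_obs(); print(o['ee_pos'],o['tcp_rot'],o['q'])
E
```

```text
[ 0.49994911 -0.04997695  0.25116689] [ 1.79998108e+02 -1.27553642e-02  1.79850057e+02] [-5.70892304e+00 -1.05380309e+00  6.10124631e+00  9.71679281e+01
  6.47850645e-04 -5.55898014e+00]
```

View pics/w1.png

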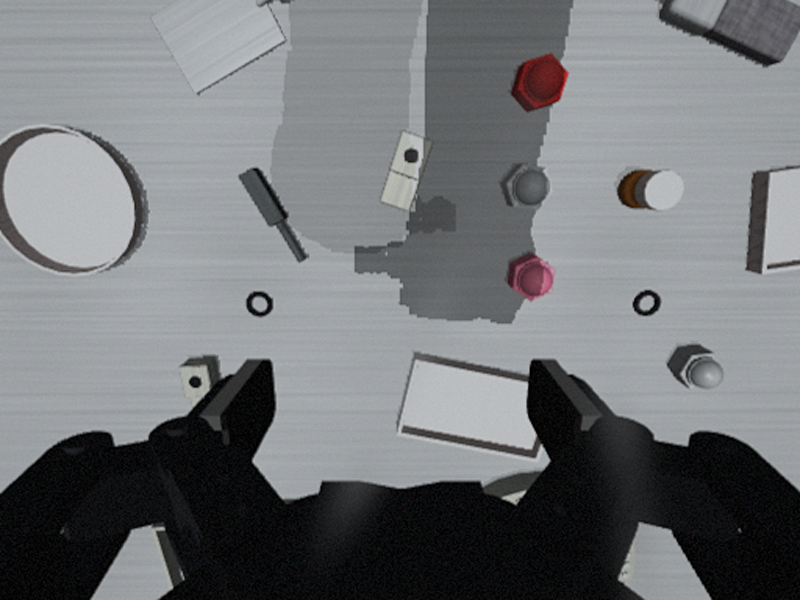

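The wrist view (shown at 800x600) has the following:
- near dog (407,170), far dog's heel (197,380)
- punch (272,215), shank end (245,175), pin tip (304,258)
- steel nuts (527,186) and (700,370)
- dish (68,200), pan (475,405), jar (655,190)

Now measuring them.

```bash
cat > m.py <<'E'
from h import *
def big(mask,lo=20):
    c,_=cv2.findContours(mask.astype(np.uint8),cv2.RETR_EXTERNAL,cv2.CHAIN_APPROX_NONE); return sorted([x for x in c if cv2.contourArea(x)>lo],key=cv2.contourArea)[::-1]
def rect(P):  # world pts -> centre, size, angle of long axis
    (c,s,a)=cv2.minAreaRect((P[:,:2]*1000).astype(np.float32)); 
    if s[0]<s[1]: a+=90; s=s[::-1]
    return np.round(c,1),np.round(s,1),round((a+90)%180-90,1)
E
python3 - <<'E'
from m import *
D=np.load('pics/w1.npz'); im,cal=D['im'],[D[k] for k in 'KRC']
I=im.astype(int); s=512/800
def win(m,x0,y0,x1,y1):
    x0,y0,x1,y1=[int(v*s) for v in(x0,y0,x1,y1)]; z=np.zeros(m.shape,bool); z[y0:y1,x0:x1]=m[y0:y1,x0:x1]; return z
for p in ((395,190),(412,135),(500,215),(350,170),(265,200),(200,200),(527,186),(510,195),(560,240),(68,200),(700,370),(690,365),(475,400)): print(p,im[int(p[1]*s),int(p[0]*s)])
yel=(I[...,0]-I[...,2]>3)
c=big(win(yel,360,110,450,230)); print('dogF n',len(c)); P=np.vstack([x[:,0]for x in c]); print(rect(ray(*cal,P,.018)))
dark=I.sum(2)<100
for nm,w in(('dotF',(395,140,425,170)),('dot2',(185,370,210,395))):
    c=big(win(I.sum(2)<200,*w),8)
    if c: print(nm,ray(*cal,c[0][:,0].mean(0),.022)[0,:2].round(4))
g=I.sum(2)
c=big(win(g<260,230,155,320,270)); P=c[0][:,0]; print('punch',cv2.contourArea(c[0]),rect(ray(*cal,P,.008)),ray(*cal,np.array([(245,175),(304,258)])*s,.008)[:,:2])
# picks
print('nutF dome',ray(*cal,np.array([530,186])*s,.022)[0,:2],'nut2 dome',ray(*cal,np.array([706,373])*s,.022)[0,:2])
c=big(win(g>560,0,110,160,290)); print('dish floor',rect(ray(*cal,c[0][:,0],.004)))
c=big(win(g>560,390,340,550,470)); 
print('pan',rect(ray(*cal,np.array([(416,352),(398,432),(536,457),(553,376)])*s,.018)))
E
```

```text
(395, 190) [179 182 176]
(412, 135) [175 176 177]
(500, 215) [ 99 101 100]
(350, 170) [140 144 147]
(265, 200) [70 74 75]
(200, 200) [159 161 164]
(527, 186) [86 89 92]
(510, 195) [ 97  98 101]
(560, 240) [164 166 169]
(68, 200) [181 183 186]
(700, 370) [107 111 113]
(690, 365) [72 72 72]
(475, 400) [188 189 192]
dogF n 1
(array([430.9, -47. ]), array([54.2, 24.9]), -16.1)
dotF [ 0.4159 -0.041 ]
dot2 [ 0.623  -0.2487]
punch 638.0 (array([ 466.6, -161.6]), array([90.1, 20.7]), 28.3) [[ 0.43116041 -0.18558395]
 [ 0.50513419 -0.13843232]]
nutF dome [0.44093345 0.06116364] nut2 dome [0.61543868 0.24368433]
dish floor (array([ 474.3, -318.6]), array([107.2,  44. ]), -30.5)
pan (array([652.4,  27.6]), array([145. ,  91.3]), 78.6)
```

Converted, -24.7 cm / 75 = -0.3293, -7.6 cm / 75 = -0.1013, -0.288 rad / 3.1416 = -0.0917.

{"api": "servo_tool", "payload": {
  "moves": [
    [-0.1013,0.0093,-0.1333,-0.0917],
    [-0.1013,0.0093,-0.16,-0.0917],
    [-0.1013,0.0093,-0.2133,-0.0917],
    [-0.1013,0.0093,-0.2533,-0.0917],
    [-0.1013,0.0093,-0.28,-0.0917],
    [-0.1013,0.0093,-0.3067,-0.0917],
    [-0.1013,0.0093,-0.32,-0.0917],
    [-0.1013,0.0093,-0.3293,-0.0917],
    [-0.1013,0.0093,-0.3293,-0.0917],
    [-0.1013,0.0093,-0.3293,-0.0917],
    [-0.1013,0.0093,-0.3293,-0.0917]
  ],
  "claw": 0
}}

```text
time: 2.37
ee_pos: [0.4258, -0.0432, 0.0066]
tcp_rot: [180.0, 0.2, 163.5]
wrist_force: [0.8, 0.2, -0.3]
opening: 0.0855
grasp_force: 0.0
```

{"api": "servo_tool", "payload": {
  "moves": [
    [0,0,0,0],
    [0,0,0,0],
    [0,0,0,0],
    [0,0,0,0],
    [0,0,0,0],
    [0,0,0,0],
    [0,0,0,0],
    [0,0,0,0]
  ],
  "claw": 1,
  "force": 50
}}

```text
time: 3.03
ee_pos: [0.4243, -0.0431, 0.0048]
tcp_rot: [180.0, 0.0, 163.5]
wrist_force: [-0.4, 0.7, 5.6]
opening: 0.027
grasp_force: 49.7
```

Converted, 34 cm / 75 = 0.4533, 33 cm / 75 = 0.44, 0.288 rad / 3.1416 = 0.0917.

{"api": "servo_tool", "payload": {
  "moves": [
    [0,0,0.0267,0],
    [0,0,0.0667,0],
    [0,0,0.12,0],
    [0,0,0.1733,0],
    [0,0.04,0.2267,0],
    [0.0133,0.0933,0.2667,0],
    [0.0267,0.1467,0.2933,0.0159],
    [0.04,0.2,0.2933,0.0318],
    [0.0533,0.2533,0.2933,0.0477],
    [0.0667,0.3067,0.2933,0.0637],
    [0.08,0.36,0.2933,0.0796],
    [0.0933,0.4,0.2933,0.0891],
    [0.1067,0.44,0.2933,0.0917],
    [0.1067,0.4533,0.2933,0.0917],
    [0.1067,0.4533,0.2933,0.0917],
    [0.1067,0.4533,0.2933,0.0917]
  ]
}}

```text
time: 4.37
ee_pos: [0.5037, 0.2972, 0.2234]
tcp_rot: [-179.9, -0.1, -179.9]
wrist_force: [-0.0, -1.1, -0.9]
opening: 0.0269
grasp_force: 49.5
```

```bash
python3 - <<'E'
from h import *
im,K,R,C=cam('wrist'); np.savez('pics/w2.npz',im=im,K=K,R=R,C=C); save('w2.png',cv2.resize(im,(800,600),interpolation=cv2.INTER_CUBIC)); o=get_obs(); print(o['ee_pos'],o['tcp_rot'],o['opening'])
E
```

```text
[0.50374701 0.29640816 0.22398215] [-1.79956444e+02 -4.10750876e-02 -1.79985799e+02] 0.02711044576223401
```

View pics/w2.png

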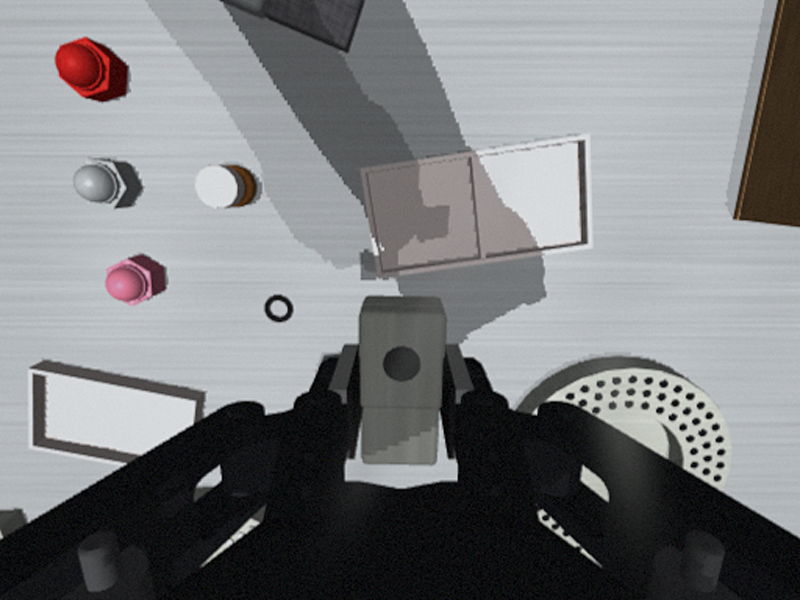

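The dog sits well in the fingers. The tray's rim corners are at (361,169), (590,134), (591,247) and (380,278), and the pan's left corners are at (31,365) and (31,447).

```bash
python3 - <<'E'
from m import *
D=np.load('pics/w2.npz'); im,cal=D['im'],[D[k] for k in 'KRC']; s=512/800
P=ray(*cal,np.array([(361,169),(590,134),(591,247),(380,278)])*s,.018)[:,:2]; print('tray',P.round(4).tolist(),rect(P))
e=[P[1]-P[0],P[2]-P[3]]; print([np.degrees(np.arctan2(v[1],v[0])) for v in e])
c=P.mean(0); print(c)
print('div', ray(*cal,np.array([(473,152),(481,260)])*s,.018)[:,:2].round(4).tolist())
print('nutF',ray(*cal,np.array([97,183])*s,.022)[0,:2])
# dog dot in hand, world
print('dot', ray(*cal,np.array([402,364])*s,.2235+.019)[0,:2], get_obs()['ee_pos'])
E
```

```text
tray [[0.4307, 0.2664], [0.4046, 0.444], [0.4924, 0.4552], [0.519, 0.2803]] (array([461.8, 361.7]), array([179.5,  89.4]), -81.6)
[np.float64(98.36702802044618), np.float64(98.63407616848293)]
[0.46166069 0.36147531]
div [[0.4179, 0.3542], [0.5035, 0.3648]]
nutF [0.4415411  0.05848126]
dot [0.49455684 0.29840467] [0.50374701 0.29640816 0.22398215]
```

Converted, -21.5 cm / 75 = -0.2867, 10.8 cm / 75 = 0.144, 0.148 rad / 3.1416 = 0.0471.

{"api": "servo_tool", "payload": {
  "moves": [
    [-0.0267,0.0533,0,0.0191],
    [-0.0533,0.1067,0,0.0471],
    [-0.072,0.144,-0.0533,0.0471],
    [-0.072,0.144,-0.1067,0.0471],
    [-0.072,0.144,-0.16,0.0471],
    [-0.072,0.144,-0.2,0.0471],
    [-0.072,0.144,-0.2333,0.0471],
    [-0.072,0.144,-0.2533,0.0471],
    [-0.072,0.144,-0.2667,0.0471],
    [-0.072,0.144,-0.28,0.0471],
    [-0.072,0.144,-0.2867,0.0471],
    [-0.072,0.144,-0.2867,0.0471],
    [-0.072,0.144,-0.2867,0.0471],
    [-0.072,0.144,-0.2867,0.0471]
  ]
}}

```text
time: 5.58
ee_pos: [0.4505, 0.4053, 0.0104]
tcp_rot: [179.9, 0.1, -171.5]
wrist_force: [-0.6, -0.2, -2.3]
opening: 0.0266
grasp_force: 49.7
```

Converted, 12 cm / 75 = 0.16, 8 cm / 75 = 0.1067.

{"api": "servo_tool", "payload": {
  "moves": [
    [0,0,0,0],
    [0,0,0,0],
    [0,0,0,0],
    [0,0,0,0],
    [0,0,0.0133,0],
    [0,0,0.0533,0],
    [0,0,0.1067,0],
    [0,0,0.16,0]
  ],
  "claw": 0.5
}}

```text
time: 6.25
ee_pos: [0.4493, 0.4045, 0.1307]
tcp_rot: [-179.9, -0.1, -171.5]
wrist_force: [0.1, 0.5, 0.5]
opening: 0.0431
grasp_force: 0.0
```

Converted, -60.5 cm / 75 = -0.8067, 12.1 cm / 75 = 0.1613, -0.148 rad / 3.1416 = -0.0471.

{"api": "servo_tool", "payload": {
  "moves": [
    [0,-0.0133,0.0533,0],
    [0.0133,-0.0667,0.0933,0],
    [0.0267,-0.12,0.1333,0],
    [0.04,-0.1733,0.1613,-0.0127],
    [0.0533,-0.2267,0.1613,-0.0255],
    [0.0667,-0.28,0.1613,-0.0382],
    [0.08,-0.3333,0.1613,-0.0471],
    [0.0933,-0.3867,0.1613,-0.0471],
    [0.1067,-0.44,0.1613,-0.0471],
    [0.12,-0.4933,0.1613,-0.0471],
    [0.1333,-0.5467,0.1613,-0.0471],
    [0.1467,-0.6,0.1613,-0.0471],
    [0.1733,-0.6467,0.1613,-0.0471],
    [0.2,-0.6933,0.1613,-0.0471],
    [0.2267,-0.7333,0.1613,-0.0471],
    [0.2267,-0.7733,0.1613,-0.0471],
    [0.2267,-0.8067,0.1613,-0.0471],
    [0.2267,-0.8067,0.1613,-0.0471],
    [0.2267,-0.8067,0.1613,-0.0471],
    [0.2267,-0.8067,0.1613,-0.0471]
  ],
  "claw": 0
}}

```text
time: 7.92
ee_pos: [0.6199, -0.1997, 0.2508]
tcp_rot: [180.0, 0.0, 180.0]
wrist_force: [1.3, 1.0, -1.1]
opening: 0.0857
grasp_force: 0.0
```

```bash
python3 - <<'E'
from h import *
im,K,R,C=cam('wrist'); np.savez('pics/w3.npz',im=im,K=K,R=R,C=C); save('w3.png',cv2.resize(im,(800,600),interpolation=cv2.INTER_CUBIC)); o=get_obs(); print(o['ee_pos'],o['tcp_rot'],o['opening'])
E
```

```text
[ 0.6199348  -0.19917441  0.25093556] [ 1.79995802e+02  3.10064169e-02 -1.79952827e+02] 0.08569782929264212
```

View pics/w3.png

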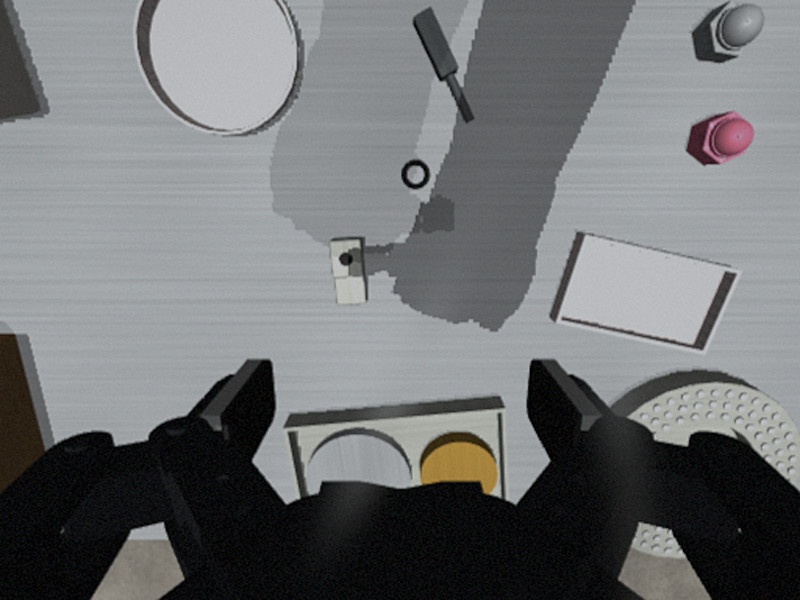

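The far dog is at (348,270) with its dot at (346,259). The pan's rim corners are (580,232), (739,268), (705,352) and (551,320). The dish rim spans x 135 to 302 with its bottom at y 136. The punch runs from (425,10) to (469,120).

```bash
python3 - <<'E'
from m import *
D=np.load('pics/w3.npz'); im,cal=D['im'],[D[k] for k in 'KRC']; s=512/800
r=lambda p,z: ray(*cal,np.array(p)*s,z)[:,:2]
a=r([(330,240)],.022)[0]; b=r([(338,304)],.014)[0]; print('dog2 ang',np.degrees(np.arctan2(*(b-a)[::-1])),a,b)
print('dot',r([(346,259)],.022))
h=r([(330,240),(361,238),(334,278)],.022); print(h)
P=r([(580,232),(739,268),(705,352),(551,320)],.018); print('pan',P.mean(0),rect(P))
I=im.astype(int).sum(2)
E=r([(135,52),(302,55),(222,136),(160,113),(285,112)],.018)
A=np.c_[2*E,np.ones(len(E))]; x=np.linalg.lstsq(A,(E**2).sum(1),rcond=None)[0]; print('dish',x[:2],np.sqrt(x[2]+x[0]**2+x[1]**2))
print('punch', r([(425,10),(469,120)],.008))
c=r([(222,0)],.0)
E
```

```text
dog2 ang 3.262114283381851 [ 0.60671894 -0.2609589 ] [ 0.66791161 -0.25747115]
dot [[ 0.62367562 -0.24746694]]
[[ 0.60671894 -0.2609589 ]
 [ 0.60496691 -0.23364456]
 [ 0.64103811 -0.25887827]]
pan [0.65754863 0.02529906] (array([657.5,  25.9]), array([153.7,  84.1]), 77.9)
dish [ 0.45626951 -0.34446794] 0.06697353227885945
punch [[ 0.42487113 -0.17934321]
 [ 0.50667566 -0.14076553]]
```

Converted, -24.7 cm / 75 = -0.3293, -4.6 cm / 75 = -0.0613, 0.058 rad / 3.1416 = 0.0185.

{"api": "servo_tool", "payload": {
  "moves": [
    [0.0147,-0.04,-0.04,0.0185],
    [0.0147,-0.0613,-0.0933,0.0185],
    [0.0147,-0.0613,-0.1467,0.0185],
    [0.0147,-0.0613,-0.2,0.0185],
    [0.0147,-0.0613,-0.24,0.0185],
    [0.0147,-0.0613,-0.2733,0.0185],
    [0.0147,-0.0613,-0.3,0.0185],
    [0.0147,-0.0613,-0.3133,0.0185],
    [0.0147,-0.0613,-0.3227,0.0185],
    [0.0147,-0.0613,-0.3293,0.0185],
    [0.0147,-0.0613,-0.3293,0.0185],
    [0.0147,-0.0613,-0.3293,0.0185],
    [0.0147,-0.0613,-0.3293,0.0185]
  ]
}}

```text
time: 9.05
ee_pos: [0.6317, -0.2462, 0.0048]
tcp_rot: [-180.0, 0.1, -176.7]
wrist_force: [-0.7, -1.3, 0.1]
opening: 0.0855
grasp_force: 0.0
```

{"api": "servo_tool", "payload": {
  "moves": [
    [0,0,0,0],
    [0,0,0,0],
    [0,0,0,0],
    [0,0,0,0],
    [0,0,0,0],
    [0,0,0,0],
    [0,0,0,0],
    [0,0,0,0]
  ],
  "claw": 1
}}

```text
time: 9.72
ee_pos: [0.6312, -0.2461, 0.0036]
tcp_rot: [-180.0, 0.0, -176.7]
wrist_force: [-0.3, -0.6, 3.3]
opening: 0.0266
grasp_force: 51.0
```

Converted, 56.4 cm / 75 = 0.752, -16.8 cm / 75 = -0.224, 0.09 rad / 3.1416 = 0.0286.

{"api": "servo_tool", "payload": {
  "moves": [
    [0,0,0.0267,0],
    [0,0,0.0667,0],
    [0,0.0133,0.12,0],
    [0,0.0533,0.16,0],
    [-0.0133,0.1067,0.1867,0],
    [-0.0267,0.16,0.1867,0],
    [-0.04,0.2133,0.1867,0],
    [-0.0533,0.2667,0.1867,0],
    [-0.08,0.32,0.1867,0],
    [-0.1067,0.3667,0.1867,0],
    [-0.1333,0.4133,0.1867,0],
    [-0.1467,0.4667,0.1867,0],
    [-0.16,0.52,0.1867,0],
    [-0.1733,0.5733,0.1867,0.0095],
    [-0.1867,0.6267,0.1867,0.0191],
    [-0.2,0.68,0.1867,0.0286],
    [-0.2133,0.72,0.1867,0.0286],
    [-0.224,0.752,0.1867,0.0286],
    [-0.224,0.752,0.1867,0.0286],
    [-0.224,0.752,0.1867,0.0286]
  ]
}}

```text
time: 11.38
ee_pos: [0.4622, 0.319, 0.1427]
tcp_rot: [-180.0, -0.1, -171.4]
wrist_force: [-0.5, 0.6, -1.1]
opening: 0.0266
grasp_force: 50.4
```

Converted, -13.4 cm / 75 = -0.1787, -12.5 cm / 75 = -0.1667.

{"api": "servo_tool", "payload": {
  "moves": [
    [0,0,-0.04,0],
    [0,0,-0.08,0],
    [0,0,-0.12,0],
    [0,0,-0.1467,0],
    [0,0,-0.1667,0],
    [0,0,-0.1787,0],
    [0,0,-0.1787,0],
    [0,0,-0.1787,0],
    [0,0,-0.1787,0],
    [0,0,-0.1787,0]
  ]
}}

```text
time: 12.22
ee_pos: [0.4635, 0.3179, 0.0099]
tcp_rot: [180.0, 0.0, -171.5]
wrist_force: [0.4, 0.7, -1.8]
opening: 0.0267
grasp_force: 51.5
```

Converted, 16 cm / 75 = 0.2133, 12 cm / 75 = 0.16.

{"api": "servo_tool", "payload": {
  "moves": [
    [0,0,0,0],
    [0,0,0,0],
    [0,0,0,0],
    [0,0,0,0],
    [0,0,0.0133,0],
    [0,0,0.0533,0],
    [0,0,0.1067,0],
    [0,0,0.16,0],
    [0,0,0.2133,0]
  ],
  "claw": 0.5
}}

```text
time: 12.97
ee_pos: [0.4626, 0.3178, 0.1719]
tcp_rot: [180.0, 0.0, -171.5]
wrist_force: [0.9, 0.7, -0.0]
opening: 0.043
grasp_force: 0.0
```

Converted, 13.7 cm / 75 = 0.1827, -11.8 cm / 75 = -0.1573, -0.148 rad / 3.1416 = -0.0471.

{"api": "servo_tool", "payload": {
  "moves": [
    [0.0267,-0.0267,0.0533,0],
    [0.0667,-0.0667,0.0933,-0.0159],
    [0.1067,-0.1067,0.108,-0.0318],
    [0.1467,-0.1333,0.108,-0.0471],
    [0.1827,-0.1573,0.108,-0.0471],
    [0.1827,-0.1573,0.108,-0.0471],
    [0.1827,-0.1573,0.108,-0.0471],
    [0.1827,-0.1573,0.108,-0.0471]
  ],
  "claw": 0
}}

```text
time: 13.63
ee_pos: [0.5998, 0.1999, 0.2504]
tcp_rot: [180.0, -0.0, 180.0]
wrist_force: [0.1, -0.1, 0.6]
opening: 0.0853
grasp_force: 0.0
```

```bash
python3 - <<'E'
from h import *
im,K,R,C=cam('wrist'); np.savez('pics/w4.npz',im=im,K=K,R=R,C=C); save('w4.png',cv2.resize(im,(800,600),interpolation=cv2.INTER_CUBIC)); o=get_obs(); print(o['ee_pos'],o['tcp_rot'],o['opening'])
E
```

```text
[0.59936822 0.20041436 0.25068305] [ 1.79989609e+02 -9.56331201e-03 -1.79965518e+02] 0.08543505982194509
```

View pics/w4.png

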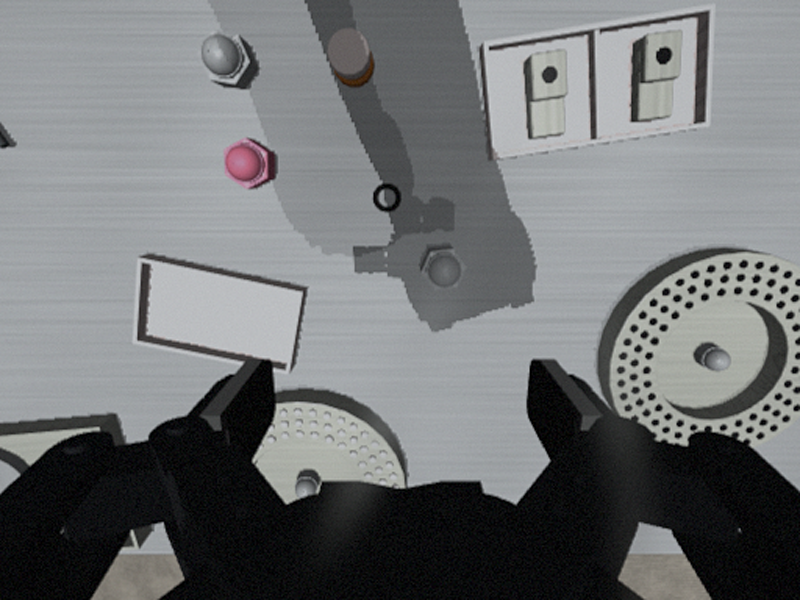

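Both dogs lie flat, one per bay. Nut 2 is at (440,266) and the near nut at (225,58). I'll enlarge both for the hexagon corners.

```bash
python3 - <<'E'
from h import *
D=np.load('pics/w4.npz'); im=D['im']
a=im[145:195,255:315]; b=im[10:60,118:178]; b2=np.load('pics/w1.npz')['im'][95:145,305:365]
f=lambda x: cv2.resize(cv2.convertScaleAbs(x,alpha=1.5),(390,325),interpolation=cv2.INTER_CUBIC)
save('c4.png',np.hstack([f(a),f(b)]))
E
```

```text
(no output)
```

View pics/c4.png

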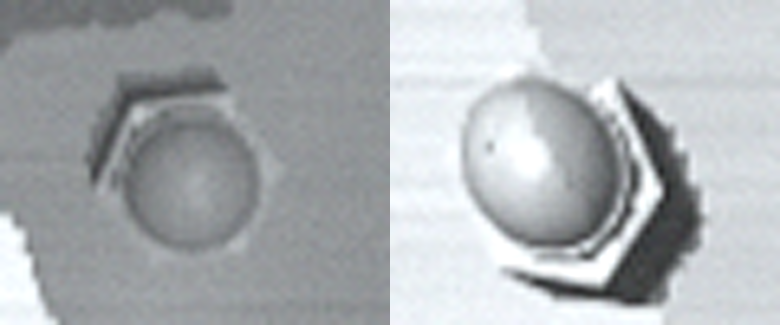

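```bash
python3 - <<'E'
from m import *
D=np.load('pics/w4.npz'); cal=[D[k] for k in 'KRC']
t=lambda p,o: np.array(p,float)/6.5+np.array(o)
def f(p,o,n):
    P=ray(*cal,t(p,o),.022)[:,:2]; d=np.diff(P,axis=0); print(n,(P*1000).round(1).tolist(),'len',np.hypot(*d.T).round(4),'normals',((np.degrees(np.arctan2(d[:,1],d[:,0]))+90)%60).round(1))
f([(100,185),(133,105),(230,93),(280,165),(243,245)],(255,145),'nut2')
f([(225,85),(272,190),(212,285),(115,270)],(118,10),'nutF')
print('n2',ray(*cal,t([(190,175)],(255,145)),.022)); print('dome2',ray(*cal,t([(192,180)],(255,145)),.025))
for nm,off in(('w1',None),):
    pass
E
```

```text
nut2 [[614.3, 220.3], [596.9, 227.1], [594.4, 247.6], [610.0, 258.9], [627.7, 251.6]] len [0.0187 0.0207 0.0192 0.0192] normals [8.7 7.1 5.8 7.5]
nutF [[427.0, 74.4], [444.8, 81.6], [461.3, 68.4], [458.6, 50.1]] len [0.0191 0.0211 0.0186] normals [51.9 51.5 51.8]
n2 [[0.61213572 0.23962428 0.022     ]]
dome2 [[0.61259065 0.23976583 0.025     ]]
```

Converted, -24.6 cm / 75 = -0.328, 1.2 cm / 75 = 0.016, -0.398 rad / 3.1416 = -0.1267.

{"api": "servo_tool", "payload": {
  "moves": [
    [0.016,0.0533,-0.04,-0.0318],
    [0.016,0.0533,-0.08,-0.0637],
    [0.016,0.0533,-0.1333,-0.0955],
    [0.016,0.0533,-0.1867,-0.1267],
    [0.016,0.0533,-0.2267,-0.1267],
    [0.016,0.0533,-0.26,-0.1267],
    [0.016,0.0533,-0.2867,-0.1267],
    [0.016,0.0533,-0.3067,-0.1267],
    [0.016,0.0533,-0.32,-0.1267],
    [0.016,0.0533,-0.328,-0.1267],
    [0.016,0.0533,-0.328,-0.1267],
    [0.016,0.0533,-0.328,-0.1267],
    [0.016,0.0533,-0.328,-0.1267]
  ]
}}

```text
time: 14.77
ee_pos: [0.6125, 0.2405, 0.0057]
tcp_rot: [179.9, 0.1, 157.2]
wrist_force: [-0.1, 0.6, 0.6]
opening: 0.0854
grasp_force: 0.0
```

{"api": "servo_tool", "payload": {
  "moves": [
    [0,0,0,0],
    [0,0,0,0],
    [0,0,0,0],
    [0,0,0,0],
    [0,0,0,0],
    [0,0,0,0],
    [0,0,0,0]
  ],
  "claw": 1,
  "force": 60
}}

```text
time: 15.35
ee_pos: [0.6123, 0.24, 0.0048]
tcp_rot: [180.0, 0.0, 157.2]
wrist_force: [-0.4, -0.9, 5.0]
opening: 0.0347
grasp_force: 61.6
```

Converted, -58.4 cm / 75 = -0.7787, -13.1 cm / 75 = -0.1747, 0.398 rad / 3.1416 = 0.1267.

{"api": "servo_tool", "payload": {
  "moves": [
    [0,0,0.0267,0],
    [0,0,0.0667,0],
    [0,-0.0133,0.12,0],
    [0,-0.0533,0.16,0],
    [0,-0.1067,0.1867,0.0159],
    [0,-0.16,0.1867,0.0318],
    [0,-0.2133,0.1867,0.0477],
    [0,-0.2667,0.1867,0.0637],
    [-0.0133,-0.32,0.1867,0.0796],
    [-0.0267,-0.3733,0.1867,0.0955],
    [-0.04,-0.4267,0.1867,0.1114],
    [-0.0533,-0.48,0.1867,0.1267],
    [-0.0667,-0.5333,0.1867,0.1267],
    [-0.0867,-0.58,0.1867,0.1267],
    [-0.1067,-0.6267,0.1867,0.1267],
    [-0.1333,-0.6667,0.1867,0.1267],
    [-0.1533,-0.7133,0.1867,0.1267],
    [-0.1747,-0.7533,0.1867,0.1267],
    [-0.1747,-0.7787,0.1867,0.1267],
    [-0.1747,-0.7787,0.1867,0.1267]
  ]
}}

```text
time: 17.02
ee_pos: [0.4796, -0.3473, 0.1434]
tcp_rot: [-180.0, -0.1, 179.8]
wrist_force: [1.0, 0.2, -3.0]
opening: 0.0348
grasp_force: 60.9
```

Converted, -13.5 cm / 75 = -0.18, -13.2 cm / 75 = -0.176.

{"api": "servo_tool", "payload": {
  "moves": [
    [0,0,0,0],
    [0,0,-0.04,0],
    [0,0,-0.08,0],
    [0,0,-0.12,0],
    [0,0,-0.1467,0],
    [0,0,-0.1667,0],
    [0,0,-0.176,0],
    [0,0,-0.18,0],
    [0,0,-0.18,0],
    [0,0,-0.18,0],
    [0,0,-0.18,0]
  ]
}}

```text
time: 17.93
ee_pos: [0.4816, -0.3438, 0.0099]
tcp_rot: [-180.0, 0.0, -179.9]
wrist_force: [-0.6, 0.4, -2.0]
opening: 0.0344
grasp_force: 60.9
```

Converted, 16 cm / 75 = 0.2133, 12 cm / 75 = 0.16.

{"api": "servo_tool", "payload": {
  "moves": [
    [0,0,0,0],
    [0,0,0,0],
    [0,0,0,0],
    [0,0,0,0],
    [0,0,0.0133,0],
    [0,0,0.0533,0],
    [0,0,0.1067,0],
    [0,0,0.16,0],
    [0,0,0.2133,0]
  ],
  "claw": 0.46
}}

```text
time: 18.68
ee_pos: [0.4806, -0.3438, 0.1719]
tcp_rot: [-180.0, 0.0, -180.0]
wrist_force: [0.8, -0.9, 0.6]
opening: 0.0464
grasp_force: 0.0
```

Converted, 40.5 cm / 75 = 0.54, -3.9 cm / 75 = -0.052, 0.38 rad / 3.1416 = 0.121.

{"api": "servo_tool", "payload": {
  "moves": [
    [0,0.0533,0,0],
    [0,0.1067,0,0.0127],
    [-0.0133,0.16,0,0.0255],
    [-0.0133,0.2133,0,0.0382],
    [-0.0267,0.2667,0,0.0509],
    [-0.0267,0.32,0,0.0637],
    [-0.04,0.3733,0,0.0828],
    [-0.04,0.4267,0,0.1019],
    [-0.052,0.48,0,0.121],
    [-0.052,0.52,0,0.121],
    [-0.052,0.54,0,0.121],
    [-0.052,0.54,0,0.121],
    [-0.052,0.54,0,0.121],
    [-0.052,0.54,0,0.121]
  ],
  "claw": 0
}}

```text
time: 19.85
ee_pos: [0.4421, 0.0606, 0.1698]
tcp_rot: [-180.0, 0.0, -158.2]
wrist_force: [0.2, 0.5, -0.7]
opening: 0.0857
grasp_force: 0.0
```

Converted, -16.5 cm / 75 = -0.22, -16 cm / 75 = -0.2133.

{"api": "servo_tool", "payload": {
  "moves": [
    [0,0,-0.0533,0],
    [0,0,-0.1067,0],
    [0,0,-0.1467,0],
    [0,0,-0.18,0],
    [0,0,-0.2,0],
    [0,0,-0.2133,0],
    [0,0,-0.22,0],
    [0,0,-0.22,0],
    [0,0,-0.22,0],
    [0,0,-0.22,0]
  ]
}}

```text
time: 20.68
ee_pos: [0.4429, 0.0609, 0.0055]
tcp_rot: [-180.0, 0.1, -158.2]
wrist_force: [-0.3, 0.2, 0.8]
opening: 0.0855
grasp_force: 0.0
```

{"api": "servo_tool", "payload": {
  "moves": [
    [0,0,0,0],
    [0,0,0,0],
    [0,0,0,0],
    [0,0,0,0],
    [0,0,0,0],
    [0,0,0,0],
    [0,0,0,0]
  ],
  "claw": 1
}}

```text
time: 21.27
ee_pos: [0.4424, 0.0611, 0.0048]
tcp_rot: [-180.0, 0.1, -158.2]
wrist_force: [-0.8, 0.8, 5.2]
opening: 0.0348
grasp_force: 60.7
```

Converted, -40.5 cm / 75 = -0.54, -38 cm / 75 = -0.5067, -0.38 rad / 3.1416 = -0.121.

{"api": "servo_tool", "payload": {
  "moves": [
    [0,0,0.0267,0],
    [0,0,0.0667,0],
    [0,0,0.12,0],
    [0,-0.04,0.1733,0],
    [0,-0.0933,0.2,-0.0159],
    [0,-0.1467,0.2,-0.0318],
    [0,-0.2,0.2,-0.0477],
    [0,-0.2533,0.2,-0.0637],
    [0,-0.3067,0.2,-0.0796],
    [0,-0.36,0.2,-0.0955],
    [-0.0067,-0.4133,0.2,-0.1114],
    [-0.016,-0.4667,0.2,-0.121],
    [-0.016,-0.5067,0.2,-0.121],
    [-0.016,-0.54,0.2,-0.121],
    [-0.016,-0.54,0.2,-0.121],
    [-0.016,-0.54,0.2,-0.121]
  ]
}}

```text
time: 22.6
ee_pos: [0.4294, -0.3449, 0.1532]
tcp_rot: [179.9, -0.1, 179.9]
wrist_force: [1.1, -0.1, -1.2]
opening: 0.035
grasp_force: 60.4
```

Converted, -14.5 cm / 75 = -0.1933, -14 cm / 75 = -0.1867.

{"api": "servo_tool", "payload": {
  "moves": [
    [0,0,0,0],
    [0,0,-0.04,0],
    [0,0,-0.08,0],
    [0,0,-0.12,0],
    [0,0,-0.1467,0],
    [0,0,-0.1733,0],
    [0,0,-0.1867,0],
    [0,0,-0.1933,0],
    [0,0,-0.1933,0],
    [0,0,-0.1933,0],
    [0,0,-0.1933,0]
  ]
}}

```text
time: 23.52
ee_pos: [0.4306, -0.344, 0.0103]
tcp_rot: [-179.9, 0.1, -180.0]
wrist_force: [-0.2, -0.1, -1.1]
opening: 0.0344
grasp_force: 60.4
```

Converted, 16 cm / 75 = 0.2133, 12 cm / 75 = 0.16.

{"api": "servo_tool", "payload": {
  "moves": [
    [0,0,0,0],
    [0,0,0,0],
    [0,0,0,0],
    [0,0,0,0],
    [0,0,0.0133,0],
    [0,0,0.0533,0],
    [0,0,0.1067,0],
    [0,0,0.16,0],
    [0,0,0.2133,0]
  ],
  "claw": 0.46
}}

```text
time: 24.27
ee_pos: [0.4296, -0.3437, 0.1719]
tcp_rot: [-180.0, 0.0, -180.0]
wrist_force: [1.4, -1.3, -0.2]
opening: 0.0459
grasp_force: 0.0
```

Converted, 14.4 cm / 75 = 0.192, 8.1 cm / 75 = 0.108.

{"api": "servo_tool", "payload": {
  "moves": [
    [0.0133,0.0267,0.0533,0],
    [0.0533,0.08,0.0933,0],
    [0.0933,0.1333,0.108,0],
    [0.12,0.1733,0.108,0],
    [0.12,0.192,0.108,0],
    [0.12,0.192,0.108,0],
    [0.12,0.192,0.108,0],
    [0.12,0.192,0.108,0]
  ],
  "claw": 0
}}

```text
time: 24.93
ee_pos: [0.5199, -0.2001, 0.2507]
tcp_rot: [-180.0, 0.0, -180.0]
wrist_force: [0.2, 0.0, -0.9]
opening: 0.085
grasp_force: 0.0
```

```bash
python3 - <<'E'
from m import *
im,K,R,C=cam('wrist'); cal=[K,R,C]; np.savez('pics/w5.npz',im=im,K=K,R=R,C=C); save('w5.png',cv2.resize(im,(800,600),interpolation=cv2.INTER_CUBIC))
q=proj(*cal,[.466,-.161,.008])[0].astype(int); print(q*800/512)
m=im.astype(int).sum(2)<250; z=np.zeros_like(m); z[q[1]-45:q[1]+45,q[0]-45:q[0]+45]=1
c=big(m&z)
for x in c: print(cv2.contourArea(x),rect(ray(*cal,x[:,0],.008)))
E
```

```text
[443.75  190.625]
929.0 (array([ 472.9, -175.3]), array([90. , 46.5]), 21.8)
31.5 (array([ 517.7, -216.2]), array([16.6,  9.5]), -82.8)
```

View pics/w5.png

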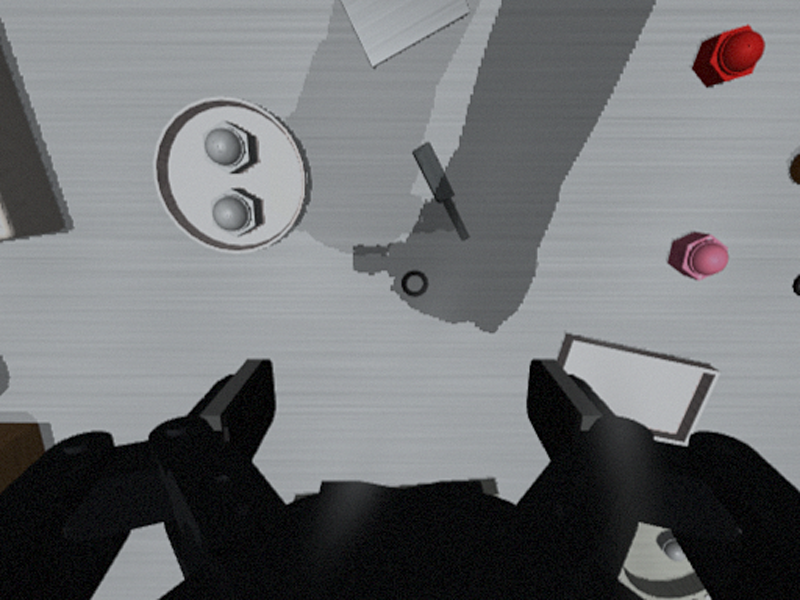

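Both nuts stand dome up in the dish at (228,147) and (236,212). The punch runs from shank end (422,147) to pin tip (466,239).

```bash
python3 - <<'E'
from m import *
D=np.load('pics/w5.npz'); cal=[D[k] for k in 'KRC']; s=512/800
a,b=ray(*cal,np.array([(422,147),(466,239)])*s,.01)[:,:2]
e=ray(*cal,np.array([(413,150),(440,202),(430,143),(454,195)])*s,.016)[:,:2]
for p,q in((a,b),(e[0],e[1]),(e[2],e[3])): print(p,q,np.degrees(np.arctan2(*(q-p)[::-1])),np.hypot(*(q-p)))
print('mid',(a+b)/2, 'shank mid',e.mean(0))
print(ray(*cal,np.array([(568,333),(718,369),(685,443)])*s,.018)[:,:2])
E
```

```text
[ 0.42844821 -0.18106416] [ 0.50745464 -0.14004954] 27.435188944319012 0.08901805830158425
[ 0.43124673 -0.1889271 ] [ 0.47428668 -0.16500465] 29.066166718928194 0.04924145277007181
[ 0.42564674 -0.17465536] [ 0.46832602 -0.15299078] 26.912961872910635 0.04786308568570014
mid [ 0.46795142 -0.16055685] shank mid [ 0.44987654 -0.17039447]
[[ 0.59509155 -0.04137649]
 [ 0.63199109  0.107416  ]
 [ 0.71411431  0.09018775]]
```

Converted, -24.7 cm / 75 = -0.3293, -23.8 cm / 75 = -0.3173, 0.483 rad / 3.1416 = 0.1537.

{"api": "servo_tool", "payload": {
  "moves": [
    [-0.04,0.02,-0.0267,0.0382],
    [-0.0907,0.0413,-0.0533,0.0764],
    [-0.0907,0.0413,-0.0933,0.1146],
    [-0.0907,0.0413,-0.1467,0.1537],
    [-0.0907,0.0413,-0.2,0.1537],
    [-0.0907,0.0413,-0.24,0.1537],
    [-0.0907,0.0413,-0.2733,0.1537],
    [-0.0907,0.0413,-0.3,0.1537],
    [-0.0907,0.0413,-0.3173,0.1537],
    [-0.0907,0.0413,-0.3293,0.1537],
    [-0.0907,0.0413,-0.3293,0.1537],
    [-0.0907,0.0413,-0.3293,0.1537],
    [-0.0907,0.0413,-0.3293,0.1537]
  ]
}}

```text
time: 26.07
ee_pos: [0.4525, -0.1696, 0.0044]
tcp_rot: [-179.9, 0.1, -152.4]
wrist_force: [0.2, -0.2, 0.4]
opening: 0.0854
grasp_force: 0.0
```

{"api": "servo_tool", "payload": {
  "moves": [
    [0,0,0,0],
    [0,0,0,0],
    [0,0,0,0],
    [0,0,0,0],
    [0,0,0,0],
    [0,0,0,0],
    [0,0,0,0],
    [0,0,0,0],
    [0,0,0,0]
  ],
  "claw": 1
}}

```text
time: 26.82
ee_pos: [0.4522, -0.169, 0.0036]
tcp_rot: [-180.0, 0.0, -152.3]
wrist_force: [-0.4, 0.9, 5.2]
opening: 0.0144
grasp_force: 59.8
```

Converted, 20.2 cm / 75 = 0.2693, 17.7 cm / 75 = 0.236, 0.869 rad / 3.1416 = 0.2766.

{"api": "servo_tool", "payload": {
  "moves": [
    [0,0,0.0267,0],
    [0,0,0.0667,0],
    [0,0,0.12,0],
    [0.0267,0.0267,0.16,0.0318],
    [0.0667,0.0533,0.1867,0.0637],
    [0.1067,0.08,0.1867,0.0955],
    [0.1467,0.12,0.1867,0.1273],
    [0.1867,0.16,0.1867,0.1592],
    [0.2267,0.2,0.1867,0.191],
    [0.2533,0.2267,0.1867,0.2228],
    [0.2693,0.236,0.1867,0.2546],
    [0.2693,0.236,0.1867,0.2766],
    [0.2693,0.236,0.1867,0.2766],
    [0.2693,0.236,0.1867,0.2766],
    [0.2693,0.236,0.1867,0.2766]
  ]
}}

```text
time: 28.07
ee_pos: [0.6536, 0.0076, 0.143]
tcp_rot: [180.0, -0.0, -102.7]
wrist_force: [-0.0, -0.3, -1.1]
opening: 0.0145
grasp_force: 59.1
```

```bash
python3 - <<'E'
from h import *
im,K,R,C=cam('wrist'); np.savez('pics/w6.npz',im=im,K=K,R=R,C=C); save('w6.png',cv2.resize(im,(800,600),interpolation=cv2.INTER_CUBIC)); o=get_obs(); print(o['ee_pos'],o['tcp_rot'],o['opening'])
E
```

```text
[0.65361772 0.00753116 0.14324878] [ 1.79986675e+02 -3.32346189e-03 -1.02677257e+02] 0.014434144119454661
```

View pics/w6.png

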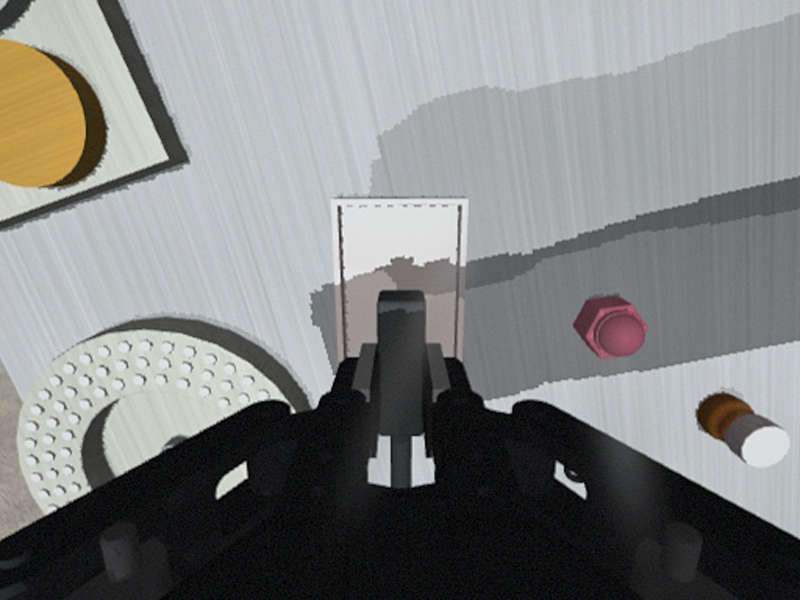

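The punch is held straight and lines up with the pan, whose rim spans (332–468, 198) and is centred on the punch at x≈401. Lowering.

Converted, -13.5 cm / 75 = -0.18, -13.2 cm / 75 = -0.176.

{"api": "servo_tool", "payload": {
  "moves": [
    [0,0,-0.04,0],
    [0,0,-0.08,0],
    [0,0,-0.12,0],
    [0,0,-0.1467,0],
    [0,0,-0.1667,0],
    [0,0,-0.176,0],
    [0,0,-0.18,0],
    [0,0,-0.18,0],
    [0,0,-0.18,0],
    [0,0,-0.18,0]
  ]
}}

```text
time: 28.95
ee_pos: [0.6548, 0.0079, 0.0097]
tcp_rot: [-179.9, 0.0, -102.5]
wrist_force: [1.1, 0.5, -0.7]
opening: 0.0139
grasp_force: 59.1
```

Converted, 25 cm / 75 = 0.3333, 24 cm / 75 = 0.32.

{"api": "servo_tool", "payload": {
  "moves": [
    [0,0,0,0],
    [0,0,0,0],
    [0,0,0,0],
    [0,0,0,0],
    [0,0,0,0],
    [0,0,0.0133,0],
    [0,0,0.0533,0],
    [0,0,0.1067,0],
    [0,0,0.16,0],
    [-0.04,0,0.2133,0],
    [-0.0933,0,0.2667,0],
    [-0.1467,0,0.32,0],
    [-0.1867,0,0.3333,0],
    [-0.1867,0,0.3333,0],
    [-0.1867,0,0.3333,0],
    [-0.1867,0,0.3333,0]
  ],
  "claw": 0.62
}}

```text
time: 30.28
ee_pos: [0.5138, 0.008, 0.2607]
tcp_rot: [-179.8, 0.1, -102.5]
wrist_force: [-0.1, -0.6, 0.3]
opening: 0.0321
grasp_force: 0.0
```

```bash
python3 - <<'E'
from h import *
a,b=camera('scene'),camera('side'); f=lambda x:cv2.resize(x,(800,600),interpolation=cv2.INTER_CUBIC)
save('s7.png',f(a[140:332,90:346+100][:, :356])); save('d7.png',f(b[80:320,150:470]))
print(get_obs()['ee_pos'],get_obs()['wrist_force'])
E
```

```text
[0.51436834 0.00799667 0.25800196] [ 0.3572552  -1.29281333  0.31915854]
```

View pics/d7.png

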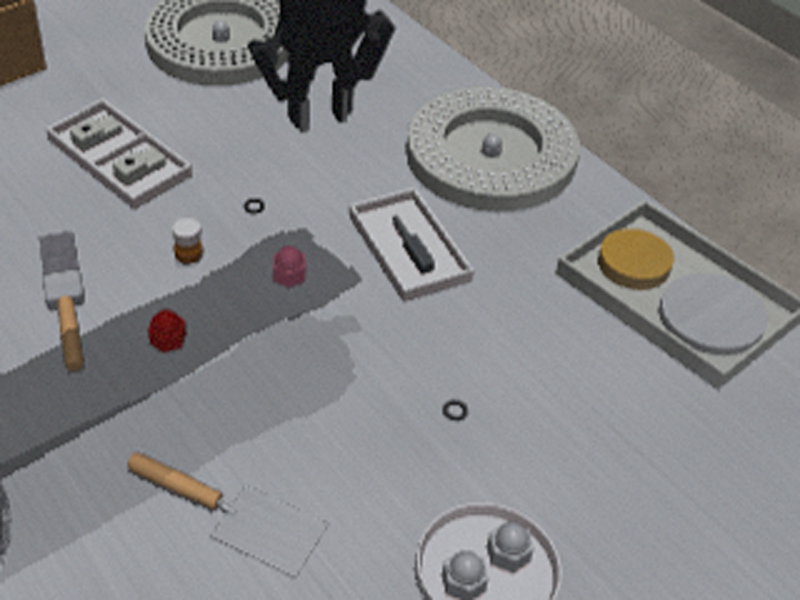

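View pics/s7.png

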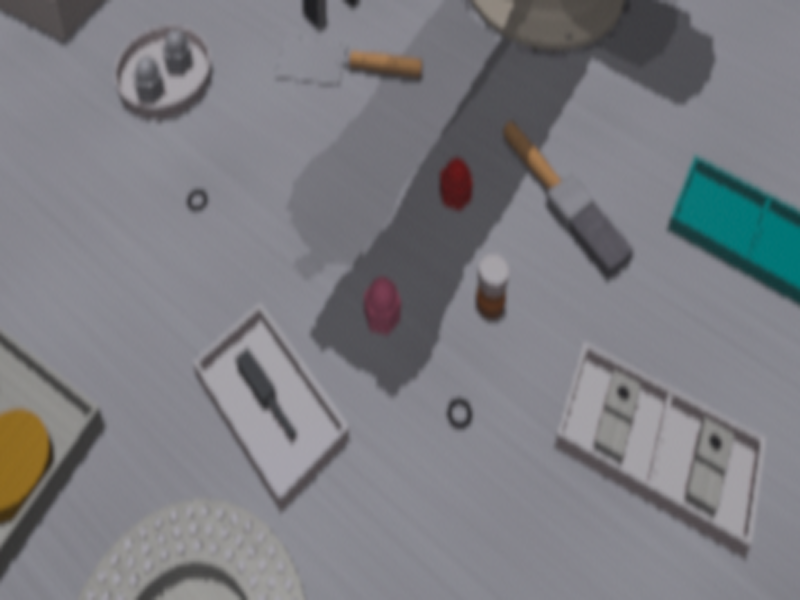

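Both views agree: the dogs are flat, one per bay; the nuts stand dome up in the dish; the punch lies lengthwise in the pan. The jar and look-alikes haven't moved. Handing in.

```bash
python3 -c "from workcell import *; print(job_done())"
```

```text
the job is handed in; nothing more can be done
None
```

The job is handed in at about 30 s of the 120 s allowed: dogs flat in their bays, nuts dome up in the dish, punch lengthwise in the pan, and the jar and look-alikes left alone; the hand-in returned no verdict.

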